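Set the price wheel and stamp the tag

ROBOT

A 7-joint arm with a two-finger parallel gripper is mounted at the origin on the work surface. World frame = base frame: x ahead of the robot, y to its left, z up, the work surface at z = 0. Lengths are in mm, angles in rad, forces in N, time in s.
With the tool pointing down it reaches from about 375 to 925 mm from the base axis. Payload 3.1 kg.
Tool frame: the origin (TCP) lies between the finger pads; the fingertips stand 14 mm ahead of it and the grasp point (between the pads) lies 5 mm behind it; z points along the fingers, y is the direction in which the jaws open and shut (so a half turn about z gives the same grasp; the last joint's range is limited). The gripper opens to 85 mm and grips with 20 to 120 N. Pads are 22 mm wide; open, the fingers measure 114 mm over their backs; the gripper's body (76 mm by 85 mm) begins 54 mm behind the grasp point. The pads swing forward as they close: fully open they stand 13 mm farther back than shut.
Start: joints at [-1.442, 0.383, 0.044, 1.598, -0.018, 1.161, -0.05], TCP at [146.135, 633.362, 205.769] pointing down, gripper open.
Joint ranges: [-2.61, 2.61], [-0.41, 2.15], [-1.48, 1.57], [0, 2.5], [-1.57, 4.71], [0.05, 1.97], [-2.85, 2.85]. Speed limits (rad/s): [2.79, 2.79, 3.14, 3.14, 3.14, 3.14, 3.14].

INTERFACE

Orientations are given as a unit quaternion [w, x, y, z].
In Python, from rig import state, capture, calibration, finish_job, spot_in, spot_point gives the robot as it stands.
- The arm moves only by the tool send_rows, never from a script. Its argument "rows" is a list of rows, each a list of 7 numbers: the shift along the tool's x, y, z in mm, then the turn, a rotation vector about the tool's x, y, z in degrees, then the finger opening in mm, from 0 to 85.4. A call has 1 to 12 rows; each row is the pose to reach, as a shift and turn from the pose commanded when the call began, along the tool's axes at that moment; what a row does not reach only later rows make up. A row lasts 1/10 s, in which the tool goes at most 50 mm and 8.59 degrees, less where a joint would pass 70% of its speed; a pose out of reach is approached as far as the arm can. A call with a gripper value outside its range is refused whole. The fingers move at their own pace and stop on an object; the grip force is fixed at half the most. Time passes only in rows, so rows that repeat a pose let the fingers close. It gives the time, the measured TCP pose, the force and the opening at its end, in the units of the state.
- state(): the state, without advancing time (a new reading comes with each control period).
- capture(name): name is "scene" or "side" or "wrist"; returns the picture (400x640x3 uint8, red, green, blue); there is no depth.
- calibration(name): a dict with "vfov" (degrees; the focal length in pixels is half the picture's height over the tangent of half this angle, whatever the lens; pixels are square), "cx", "cy" (the principal point, pixels), "cam_to_world" (4x4, takes a point from camera to world coordinates); the wrist camera has in their place "hand_eye" (4x4, takes a point from camera to tool coordinates, whose origin is the TCP and whose axes are the flange's). Camera axes: x right, y up, looking along -z (the intrinsics and any distortion apply to the point x, -y, -z); pixel columns grow to the right and rows downward; lengths in mm; the calibration is good to about 2 mm. A picture is of the moment at which its call begins: read the wrist's pose just before it. calibration takes no time and is no camera call.
- finish_job(): hands the job in, once; it reports no verdict.
Trained networks look in the newest picture that a camera, given by its name, has taken for a name from the list of things; names that differ only in an ending like _2 or _b are one class to them, and where a whole thing is asked for, a point or a joint stands for the part that bears it (a point fixed in the world has none). Each returns a list of dicts, best first, with "p" (0 to 1); they miss things now and then, are a little off and sometimes report something else, mostly with a low value. They report only what shows in the picture. A call takes as long as a camera call.
- spot_in(camera, thing): "centre" ([x, y, z] in mm, in the coordinates of the camera as it stood for that picture, good to about 4 mm: the middle of the surface that is visible of it).
- spot_point(camera, thing): "centre" ([x, y, z] in mm, in the coordinates of the camera as it stood for that picture, good to about 4 mm: a listed point, or the origin of a listed thing).
The state is a dict: "time": time; "qpos": joint angles; "joint_velocities": joint speeds; "joint_torque": joint torques, N m; "eef_pos": TCP position; "tcp_rot": TCP orientation; "contact_force": force on the tool from outside, world axes, zero at the start; "torque": the same for the moment, N m; "gripper_width": finger opening in mm.
Only numpy, scipy, OpenCV 4.12 (cv2) and the standard library are available. Lean on these libraries where they do the work, as an engineer would, in place of code of your own. Each camera call takes 0.05 s, during which the arm holds its last target. There are 200 camera calls.

TASK

Set the tag stamp on the shop counter: with a fingertip, flick the fins at the top of its thumbwheel towards the machine's front, click by click, until the red fin clicks into place straight up between the yellow marks, never letting it run on to the next click. Only then press the green button fully down to stamp the tag, and let it come up again. Touch the machine with the fingers only, lift nothing, and leave the other things on the counter where they are.

Things in the scene. Friction and masses are not known exactly. Their poses are not given: they have to be found in the camera images.
- stamp: Tag stamp fixed to the counter: grey base plate 170 mm (its x) by 240 mm (its y), 18 mm high. Origin: centre of the underside, z up; its front, -x, faces roughly the robot. A blue fork at y = +55 mm carries the thumbwheel between two cheeks (y from 15 to 35 mm either side of the wheel's middle, x within 26 mm) 106 mm high, with yellow marks on top to 112 mm at x = 0.
- wheel_top (a point): Fixed point on the stamp (does not turn, axes as the stamp): tip of the fin that stands straight up, 130 mm above the counter. The axle is 45 mm below, along the stamp's y. Wheel: black hub of radius 33 mm, 8 radial fins every 45 degrees, tips at radius 45 mm, 24 mm wide, 4 mm thick: one red, the opposite one blue, six white.
- wheel (a joint): Turn of the thumbwheel, rad: 0 = red fin straight up (wanted); 0.785 a click; starts at about -1.57, -2.36 or -3.14 (2, 3 or 4 clicks short). Grows as the wheel's top moves to the stamp's front (-x), the red fin rising from the back. A spring detent holds it with a fin straight up: 2 to 4 N at a fin's tip moves it, and past half a click it snaps into the next by itself. Stops at -3.53 and 1.18.
- button (a joint): Travel of the green push button, m: 0 = up, 0.008 = fully down. It springs back; fully down takes about 6 N.
- button_top (a point): Centre of the top face of the green button (radius 17 mm), which moves down with it, pressed straight down. It stands on a blue press head 90 x 90 mm, top 80 mm above the counter, at x = 0, y = -60 mm of the stamp.
- battery: Black tool battery, 75 x 65 x 57 mm high, loose. Bystander. Origin: centre of the underside.
- tape: Yellow tape measure lying flat, about 75 mm across, 32 mm high, loose. Bystander. Origin: on the underside.
- driver: Screwdriver with orange handle lying flat, loose. Bystander.
- spray: Green spray can, 60 mm across, 150 mm high, loose. Bystander. Origin: centre of the underside.
- mug: White mug, 80 mm across, 90 mm high, loose. Bystander. Origin: centre of the underside.
- saw: Green and blue circular saw lying on its side, about 170 x 215 mm, 50 mm high, loose. Bystander.

How it is judged:
By the outcome, as a careful person would: the job done as asked, in the order asked, and still so for the second after the job is handed in, with the robot touching nothing.
It also fails if it takes over 51 s, if anything falls off the work surface, if the arm or the gripper's body presses on something with over 40 N, if the wrist force passes 120 N, or if a joint passes its speed limit or range.

## Working session

There is one attempt and no reset: what is moved stays moved. The work goes in short steps, Python scripts to look and compute and a tool call to move; the robot and the scene stay as the last step left them, time stands still between calls to the robot, and variables do not carry over. Pictures are saved under pics/ and viewed, about 8 in all and at most 12, crops included, and the job is handed in when it is done.

Besides the shell and the picture viewer there is one more tool, called after "Request:" in YAML: its name, and indented under it one key for each argument. send_rows: Moves the arm, as the interface text tells. Its arguments: {"type":"object","properties":{"rows":{"type":"array","items":{"type":"array","items":{"type":"number"}}}},"required":["rows"]}

```bash
ls; mkdir -p pics; cat > h.py <<'E'
import numpy as np, cv2
from rig import *
from scipy.spatial.transform import Rotation as R
def T(name):
    c=calibration(name)
    if 'cam_to_world' in c: return np.array(c['cam_to_world'])
    s=state(); M=np.eye(4); q=s['tcp_rot']; M[:3,:3]=R.from_quat([q[1],q[2],q[3],q[0]]).as_matrix(); M[:3,3]=s['eef_pos']
    return M@np.array(c['hand_eye'])
def W(M,p): return (M@np.append(p,1))[:3]
def proj(name,M,p):
    c=calibration(name); q=np.linalg.inv(M)@np.append(p,1); f=200/np.tan(np.radians(c['vfov']/2))
    return c['cx']+f*q[0]/-q[2], c['cy']-f*q[1]/-q[2]
E
python3 - <<'E'
from h import *
np.set_printoptions(precision=1,suppress=True)
s=state(); print(s)
for n in ['scene','side','wrist']:
    M=T(n); im=capture(n); cv2.imwrite(f'pics/{n}0.png',im[:,:,::-1])
    print(n,calibration(n).keys(),calibration(n)['vfov'])
    for t in ['stamp','wheel_top','button_top']:
        for d in spot_point(n,t)[:2]: print('  pt',t,d['p'],W(M,d['centre']))
    if n!='wrist':
      for t in ['wheel','button','spray','mug','battery','saw','driver','tape']:
        for d in spot_in(n,t)[:1]: print('  in',t,d['p'],W(M,d['centre']))
E
```

```text
pics
{'time': 0.0, 'qpos': array([-1.4,  0.4,  0. ,  1.6, -0. ,  1.2, -0. ]), 'joint_velocities': array([ 0., -0.,  0.,  0., -0., -0.,  0.]), 'joint_torque': array([ -0. , -43.3,   1. , -25. ,   0. ,   0. ,  -0. ]), 'eef_pos': array([145.9, 632.4, 204.4]), 'tcp_rot': array([-0. ,  0.1,  1. , -0. ]), 'contact_force': array([-0.4,  0.3, -0.5]), 'torque': array([-0.,  0.,  0.]), 'gripper_width': 85.12743517124684}
scene dict_keys(['vfov', 'cx', 'cy', 'cam_to_world']) 53.74354496003924
  pt stamp 0.91 [580.4 -13.4   1.9]
  pt wheel_top 0.57 [581.6  41.1 130.7]
  pt wheel_top 0.19 [ 659.1 -485.3   -1.8]
  pt button_top 0.69 [579.9 -15.9   1.4]
  pt button_top 0.48 [580.7 -78.5 103.2]
  in wheel 0.55 [598.4  46.3 109.4]
  in button 0.63 [576.8 -71.2 105.2]
  in spray 0.83 [ 536.4 -456.5  107. ]
  in mug 0.62 [ 663.9 -476.1   56.7]
  in battery 0.77 [596.4 185.5  42.3]
  in saw 0.89 [573.8 521.3  32.8]
  in driver 0.52 [711.7 -61.2  22.3]
  in tape 0.87 [ 582.8 -185.2   31. ]
side dict_keys(['vfov', 'cx', 'cy', 'cam_to_world']) 44.92524824401738
  pt stamp 0.75 [583.1 -11.9   3.4]
  pt stamp 0.52 [573.5 477.9  -3.2]
  pt wheel_top 0.86 [585.8  38.3 129.7]
  pt button_top 0.48 [ 661.3 -481.5   -3.8]
  in wheel 0.54 [573.2  38.3 104.1]
  in spray 0.69 [ 516.8 -487.7  129.3]
  in mug 0.88 [ 666.  -483.    47.4]
  in battery 0.83 [579.1 161.3  42.2]
  in saw 0.9 [558.3 502.5  34.8]
  in driver 0.68 [703.8 -77.4  18.2]
  in tape 0.71 [ 570.2 -199.    31.1]
wrist dict_keys(['vfov', 'cx', 'cy', 'hand_eye']) 71.59955934348991
```

View pictures.

```bash
python3 - <<'E'
import cv2,numpy as np
from h import *
for n in ['scene','side']:
    M=T(n); print(n,M[:3,3], [proj(n,M,p) for p in [(583,40,130),(580.7,-78,105),(582,-13,0)]])
    im=cv2.imread(f'pics/{n}0.png'); u,v=map(int,proj(n,M,(582,-10,80)))
    c=im[max(0,v-60):v+60,max(0,u-95):u+95]; c=cv2.resize(c,None,fx=4,fy=4,interpolation=2)
    cv2.imwrite(f'pics/{n}0c.png',c); print(u-95,v-60)
E
```

```text
scene [1142.60603582  562.68348509 1222.88381328] [(np.float64(321.2588977787134), np.float64(203.02495878749)), (np.float64(298.15577055984096), np.float64(187.05717181937982)), (np.float64(310.44999346876324), np.float64(214.52540572691206))]
216 142
side [ 173.83989893 -799.93926565 1051.23845146] [(np.float64(301.4472209244856), np.float64(179.02073402577287)), (np.float64(322.0571709071019), np.float64(214.00906408583302)), (np.float64(311.20379717832327), np.float64(223.18338741856923))]
215 143
```

View pics/scene0.png

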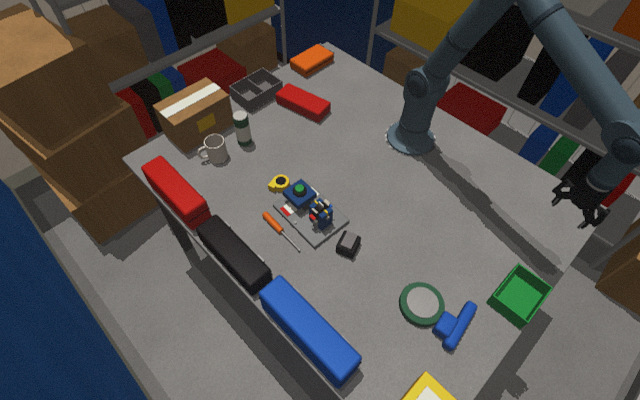

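View pics/side0.png

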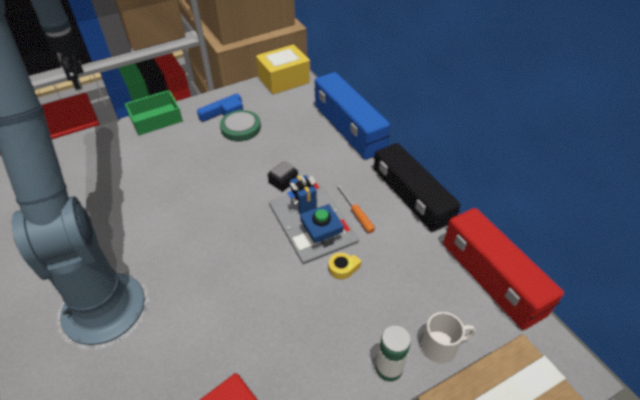

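```bash
python3 - <<'E'
import cv2,numpy as np
a=cv2.imread('pics/scene0c.png');b=cv2.imread('pics/side0c.png')
a=cv2.resize(cv2.imread('pics/scene0.png')[160:260,260:360],None,fx=4,fy=4,interpolation=2)
b=cv2.resize(cv2.imread('pics/side0.png')[160:260,260:360],None,fx=4,fy=4,interpolation=2)
cv2.imwrite('pics/both0.png',np.hstack([a,b]))
E
```

```text
(no output)
```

View pics/both0.png

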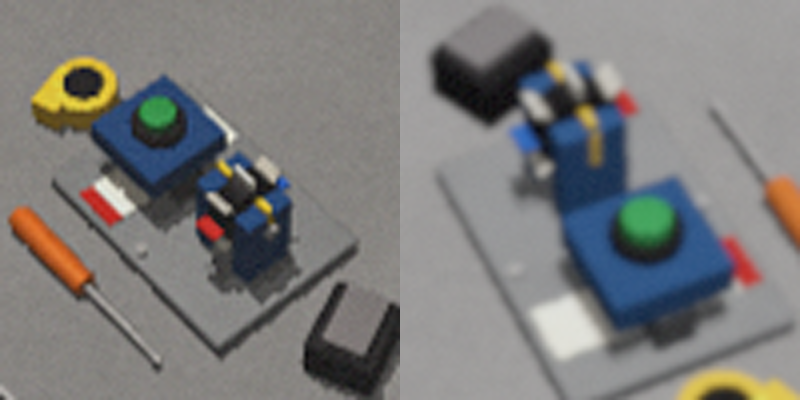

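```bash
python3 - <<'E'
from h import *
s=state();q=s['tcp_rot'];m=R.from_quat([q[1],q[2],q[3],q[0]]).as_matrix();print(m)
print(np.array(calibration('wrist')['hand_eye']))
print("tool-shift to (540,45,330):",m.T@(np.array([540,45,330])-s['eef_pos']))
E
```

```text
[[-9.74394390e-01  2.24845662e-01 -2.29872379e-05]
 [ 2.24845662e-01  9.74394390e-01  6.77297588e-06]
 [ 2.39215099e-05  1.43096897e-06 -1.00000000e+00]]
[[ 9.66783384e-04  9.56475992e-01  2.91809429e-01  7.56398976e+01]
 [ 9.99999487e-01 -8.36876089e-04 -5.69998720e-04  4.89574291e-01]
 [-3.00981757e-04  2.91809830e-01 -9.56476310e-01 -1.68374288e+02]
 [ 0.00000000e+00  0.00000000e+00  0.00000000e+00  1.00000000e+00]]
tool-shift to (540,45,330): [-516.0619827  -484.74703458 -124.23724548]
```

Request:
send_rows:
  rows:
    - [-15,-14,-20,0,0,0,0]
    - [-45,-42,-46,0,0,-1,0]
    - [-80,-75,-46,0,0,-2,0]
    - [-116,-108,-46,0,0,-4,0]
    - [-152,-142,-46,0,0,-5,0]
    - [-188,-175,-46,0,0,-6,0]
    - [-224,-209,-46,0,0,-7,0]
    - [-260,-242,-46,0,0,-8,0]
    - [-296,-276,-46,0,0,-9,0]
    - [-332,-309,-46,0,0,-10,0]
    - [-368,-343,-46,0,0,-11,0]
    - [-404,-376,-46,0,0,-13,0]

```text
time: 2.6
eef_pos: [456.1, 174.3, 252.2]
tcp_rot: [0.0, -0.001, 1.0, 0.001]
contact_force: [0.6, 0.1, 0.5]
gripper_width: -0.0
```

Request:
send_rows:
  rows:
    - [-26,-38,0,0,0,0,0]
    - [-52,-76,0,0,0,0,0]
    - [-78,-114,0,0,0,0,0]
    - [-94,-138,2,0,0,0,0]
    - [-104,-153,2,0,0,0,0]
    - [-104,-153,2,0,0,0,0]
    - [-104,-153,2,0,0,0,0]

```text
time: 3.3
eef_pos: [559.0, 23.8, 249.7]
tcp_rot: [-0.0, 0.0, 1.0, 0.0]
contact_force: [-0.7, -0.4, 0.8]
gripper_width: -0.0
```

```bash
python3 - <<'E'
from h import *
np.set_printoptions(precision=1,suppress=True)
s=state(); print(s['time'],s['eef_pos'],s['tcp_rot'],s['gripper_width'])
n='wrist'; M=T(n); im=capture(n); cv2.imwrite('pics/wrist1.png',im[:,:,::-1])
for t in ['stamp','wheel_top','button_top']:
    for d in spot_point(n,t)[:2]: print('  pt',t,d['p'],W(M,d['centre']),proj(n,M,W(M,d['centre'])))
for t in ['wheel','button']:
    for d in spot_in(n,t)[:1]: print('  in',t,d['p'],W(M,d['centre']))
print(proj(n,M,s['eef_pos']-[0,0,14]), calibration(n)['vfov'],calibration(n)['cx'],calibration(n)['cy'])
E
```

```text
3.3 [559.   23.8 249.7] [-0.  0.  1.  0.] -0.009550605019494837
  pt stamp 0.61 [582.8 -12.3   0.9] (np.float64(297.01347092555176), np.float64(177.10812048508316))
  pt wheel_top 0.88 [583.5  41.6 133.4] (np.float64(336.56808501139415), np.float64(206.0237635744799))
  pt button_top 0.74 [576.4 -71.2 103.9] (np.float64(239.82848733503914), np.float64(191.97186378949007))
  in wheel 0.72 [573.6  41.2 110.8]
  in button 0.65 [577.2 -72.7 101. ]
(np.float64(319.8455239887495), np.float64(221.1441231787481)) 71.59955934348991 321.1160364015322 194.34275063726275
```

View pics/wrist1.png

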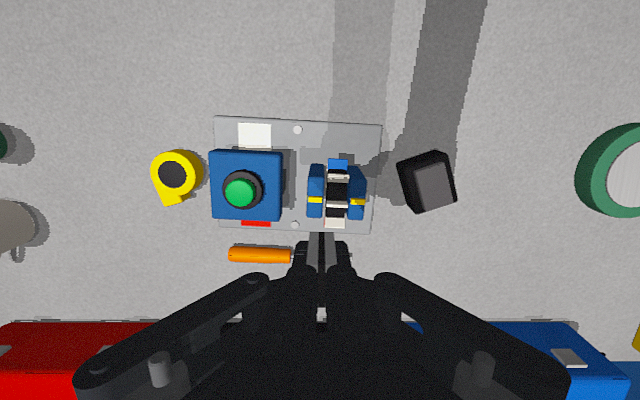

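```bash
python3 - <<'E'
from h import *
im=cv2.imread('pics/wrist1.png')[145:245,285:405]
cv2.imwrite('pics/w1c.png',cv2.resize(im,None,fx=6,fy=6,interpolation=2))
n='wrist';M=T(n); y=np.radians(-2.9); A=np.array([583.5,41.2,85]);ex=np.array([np.cos(y),np.sin(y),0]);ey=np.array([-np.sin(y),np.cos(y),0])
for k in (-90,-45,0,45):
  a=np.radians(k); p=A+45*(np.sin(a)*ex+np.array([0,0,np.cos(a)])); print(k,(np.array(proj(n,M,p))-[285,145])*6)
for s in(-25,25): print('mark',(np.array(proj(n,M,A+s*ey+[0,0,27]))-[285,145])*6)
E
```

```text
-90 [305.3742585   75.33207884]
-45 [309.32185281 174.35336109]
0 [300.99813358 359.85825664]
45 [286.52692314 490.75704893]
mark [167.39963114 322.70176573]
mark [425.09330227 335.92383949]
```

View pics/w1c.png

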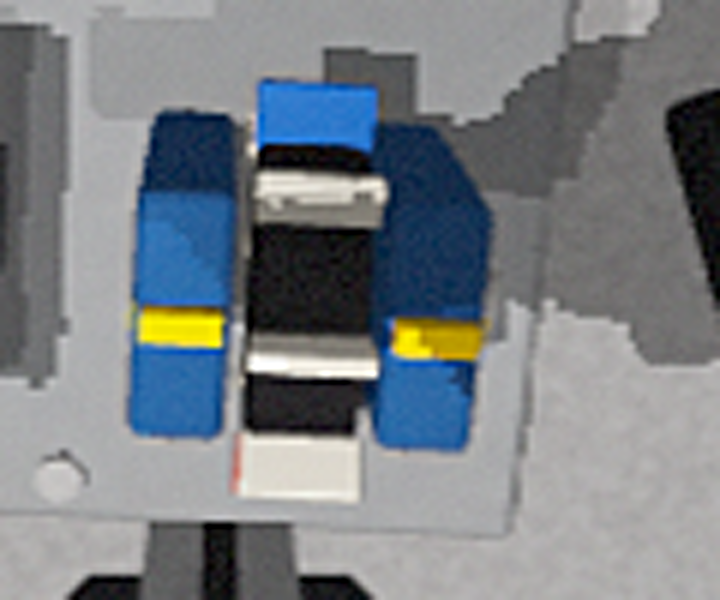

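```bash
python3 - <<'E'
from h import *
im=cv2.imread('pics/wrist1.png')[215:345,260:390]
im=np.clip(im.astype(float)*2,0,255).astype('uint8')
cv2.imwrite('pics/w1d.png',cv2.resize(im,None,fx=4.5,fy=4.5,interpolation=2))
E
```

```text
(no output)
```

View pics/w1d.png

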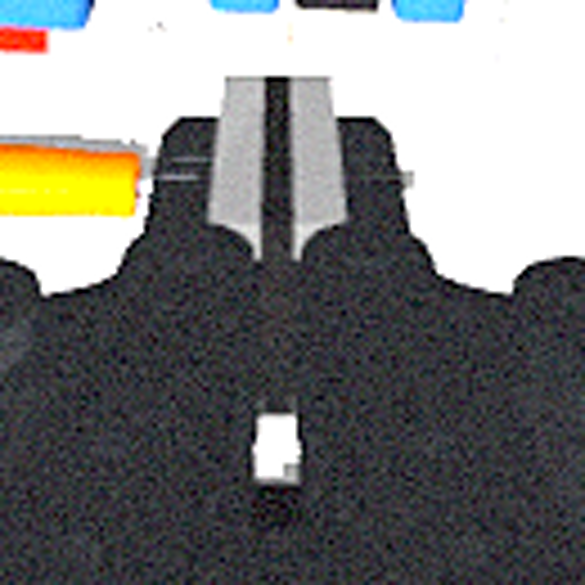

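Request:
send_rows:
  rows:
    - [-25,6,10,0,0,1,0]
    - [-50,12,30,0,0,2,0]
    - [-70,16,60,0,0,2.9,0]
    - [-74,16,85,0,0,2.9,0]
    - [-74,16,95,0,0,2.9,0]
    - [-74,16,95,0,0,2.9,0]
    - [-74,16,95,0,0,2.9,0]
    - [-74,16,95,0,0,2.9,0]

```text
time: 4.4
eef_pos: [634.3, 39.1, 156.8]
tcp_rot: [0.002, 0.025, 1.0, 0.0]
contact_force: [-0.0, 1.4, -0.0]
gripper_width: 0.1
```

```bash
python3 - <<'E'
from h import *
np.set_printoptions(precision=1,suppress=True)
s=state(); print(s['time'],s['eef_pos'],R.from_quat(np.roll(s['tcp_rot'],-1)).as_matrix()[0],s['contact_force'])
out=[]
for n in ['scene','side']:
    M=T(n); im=capture(n)[:,:,::-1]; cv2.imwrite(f'pics/{n}2.png',im)
    u,v=map(int,proj(n,M,s['eef_pos']-[10,0,30])); c=im[v-40:v+40,u-40:u+40]
    print(n,'tip pred',(np.array(proj(n,M,s['eef_pos']-[0,0,14]))-[u-40,v-40])*5)
    out.append(cv2.resize(np.clip(c*1.6,0,255).astype('uint8'),None,fx=5,fy=5,interpolation=2))
cv2.imwrite('pics/both2.png',np.hstack(out))
E
```

```text
4.4 [634.3  39.1 156.8] [-1.   0.1  0. ] [-0.   1.4 -0. ]
scene tip pred [190.7 197.2]
side tip pred [220.7 176.9]
```

View pics/both2.png

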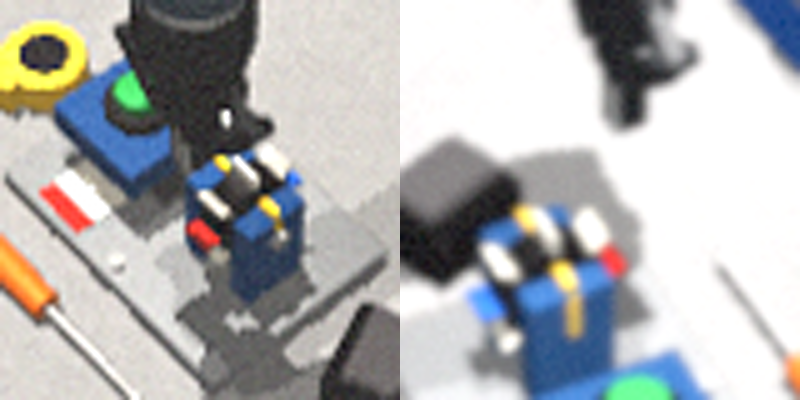

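```bash
python3 - <<'E'
from h import *
s=state();e=s['eef_pos']
for n in ['scene','side']:
    M=T(n);u,v=map(int,proj(n,M,e-[10,0,30]))
    for dz in (-14,0,10,20,30,40): print(n,dz,(np.array(proj(n,M,e+[0,0,dz]))-[u-40,v-40])*5)
    for d in spot_point(n,'wheel_top')[:1]: print(W(M,d['centre']))
E
```

```text
scene -14 [190.88894021 197.29904859]
scene 0 [190.95838656 185.31817559]
scene 10 [191.00874284 176.6307177 ]
scene 20 [191.05973912 167.83284853]
scene 30 [191.11138767 158.92244974]
scene 40 [191.16370108 149.89734847]
[581.71542895  40.11506747 131.39237674]
side -14 [220.49215565 177.02572563]
side 0 [220.35620701 158.19018247]
side 10 [220.25778488 144.553899  ]
side 20 [220.15824495 130.7627453 ]
side 30 [220.05756806 116.81406798]
side 40 [219.95573463 102.70515266]
[588.56650828  37.5573096  129.37022555]
```

Request:
send_rows:
  rows:
    - [0,0,15,0,0,0,0]
    - [0,0,30,0,0,0,0]
    - [0,0,45,0,0,0,0]
    - [0,0,53,0,0,0,0]
    - [0,0,53,0,0,0,0]
    - [0,0,53,0,0,0,0]

```text
time: 5.2
eef_pos: [633.2, 39.0, 101.3]
tcp_rot: [-0.0, 0.025, 1.0, -0.0]
contact_force: [-0.7, 0.2, 0.5]
gripper_width: -0.4
```

Request:
send_rows:
  rows:
    - [8,0,0,0,0,0,0]
    - [17,0,0,0,0,0,0]
    - [26,0,0,0,0,0,0]
    - [34,0,0,0,0,0,0]
    - [40,0,0,0,0,0,0]
    - [43,0,0,0,0,0,0]
    - [43,0,0,0,0,0,0]

```text
time: 5.9
eef_pos: [590.6, 41.5, 102.5]
tcp_rot: [0.0, 0.025, 1.0, 0.0]
contact_force: [1.1, -0.1, 2.8]
gripper_width: 0.0
```

```bash
python3 - <<'E'
from h import *
np.set_printoptions(precision=1,suppress=True)
s=state(); print(s['time'],s['eef_pos'],s['contact_force'],s['torque'])
im=capture('wrist')[:,:,::-1]; cv2.imwrite('pics/w3.png',im)
b=capture('side')[:,:,::-1]; u,v=map(int,proj('side',T('side'),np.array([584,42,125]))); b=b[v-30:v+30,u-30:u+30]
cv2.imwrite('pics/w3c.png',np.hstack([cv2.resize(np.clip(im[150:290,250:390]*1.5,0,255).astype('uint8'),(400,400),interpolation=2),cv2.resize(b,(400,400),interpolation=2)]))
E
```

```text
5.9 [590.6  41.5 102.5] [ 1.1 -0.1  2.8] [-0.  -0.1  0. ]
```

View pics/w3c.png

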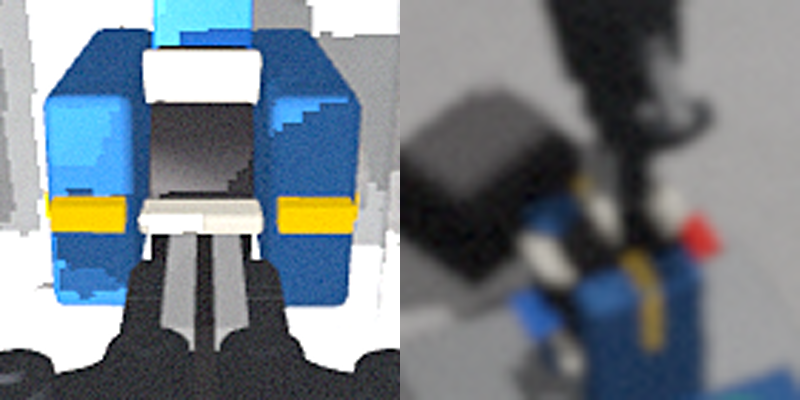

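Request:
send_rows:
  rows:
    - [4,0,0,0,0,0,0]
    - [8,0,0,0,0,0,0]
    - [12,0,0,0,0,0,0]

```text
time: 6.3
eef_pos: [576.9, 41.9, 101.0]
tcp_rot: [-0.001, 0.025, 1.0, -0.0]
contact_force: [-0.2, 0.2, -0.6]
gripper_width: 0.2
```

```bash
python3 - <<'E'
from h import *
np.set_printoptions(precision=1,suppress=True)
s=state(); print(s['time'],s['eef_pos'],s['contact_force'],s['torque'])
im=capture('wrist')[:,:,::-1]
cv2.imwrite('pics/w4c.png',cv2.resize(np.clip(im[130:270,250:390]*1.5,0,255).astype('uint8'),(400,400),interpolation=2))
E
```

```text
6.3 [576.9  41.9 101. ] [-0.2  0.2 -0.6] [-0.  -0.1  0. ]
```

View pics/w4c.png

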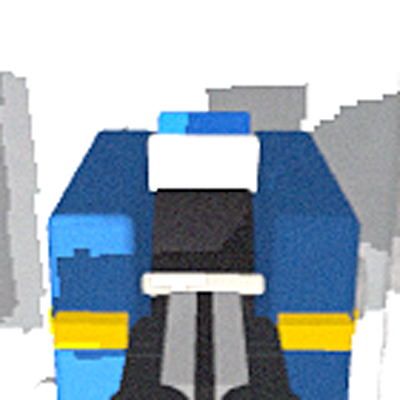

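Request:
send_rows:
  rows:
    - [6,0,0,0,0,0,0]
    - [12,0,0,0,0,0,0]
    - [18,0,0,0,0,0,0]
    - [24,0,0,0,0,0,0]
    - [32,0,0,0,0,0,0]
    - [40,0,0,0,0,0,0]
    - [44,0,0,0,0,0,0]
    - [44,0,0,0,0,0,0]

```text
time: 7.15
eef_pos: [533.6, 44.3, 101.7]
tcp_rot: [-0.0, 0.025, 1.0, 0.0]
contact_force: [0.2, 0.5, -0.6]
gripper_width: 0.2
```

Request:
send_rows:
  rows:
    - [0,0,-15,0,0,0,0]
    - [0,0,-40,0,0,0,0]
    - [-10,0,-70,0,0,0,0]
    - [-25,0,-100,0,0,0,0]
    - [-30,0,-105,0,0,0,0]
    - [-30,0,-105,0,0,0,0]
    - [-30,0,-105,0,0,0,0]

```text
time: 7.85
eef_pos: [563.4, 42.6, 206.0]
tcp_rot: [-0.001, 0.025, 1.0, -0.0]
contact_force: [-1.0, 0.4, -0.1]
gripper_width: -0.3
```

```bash
cat >> h.py <<'E'
def look(tag,x0=285,y0=130):
    n='wrist'; s=state(); M=T(n); im=capture(n)[:,:,::-1]; cv2.imwrite(f'pics/{tag}.png',im)
    print(s['time'],s['eef_pos'].round(1),s['contact_force'].round(1))
    hsv=cv2.cvtColor(np.ascontiguousarray(im),cv2.COLOR_BGR2HSV)
    y=np.radians(-2.9); A=np.array([584.5,42.5,85]);ex=np.array([np.cos(y),np.sin(y),0]);ey=np.array([-np.sin(y),np.cos(y),0])
    for k in (-90,-45,0,45,90):
        a=np.radians(k); p=A+45*(np.sin(a)*ex+np.array([0,0,np.cos(a)])); print(' fin',k,np.round(proj(n,M,p),1))
    for t in (-25,25): print(' mark',np.round(proj(n,M,A+t*ey+[0,0,27]),1))
    u,v=map(int,proj(n,M,A+[0,0,45])); w=70
    for nm,m in {'red':((hsv[...,0]<8)|(hsv[...,0]>172)),'blue':abs(hsv[...,0].astype(int)-108)<6,'yel':abs(hsv[...,0].astype(int)-25)<6}.items():
        m=m&(hsv[...,1]>140)&(hsv[...,2]>60); yy,xx=np.nonzero(m[v-w:v+w,u-18 if nm!='yel' else u-40:u+18 if nm!='yel' else u+40])
        if len(yy): print(' ',nm,len(yy),'rows',yy.min()+v-w,yy.max()+v-w,'col',round(xx.mean()+u-(18 if nm!='yel' else 40),1),'row',round(yy.mean()+v-w,1))
    c=im[v-60:v+60,u-60:u+60]; cv2.imwrite(f'pics/{tag}c.png',cv2.resize(np.clip(c*1.4,0,255).astype('uint8'),(500,500),interpolation=2))
E
python3 -c "
from h import *
look('w5')"
```

```text
7.85 [563.4  42.6 206. ] [-1.   0.4 -0.1]
 fin -90 [321.3 161.2]
 fin -45 [321.3 180.7]
 fin 0 [321.2 216.8]
 fin 45 [321.2 241.1]
 fin 90 [321.2 239. ]
 mark [296.4 210.2]
 mark [346.1 210.3]
  red 66 rows 229 231 col 320.5 row 230.0
  blue 578 rows 168 229 col 320.2 row 195.9
  yel 242 rows 206 213 col 322.1 row 209.2
```

View pics/w5c.png

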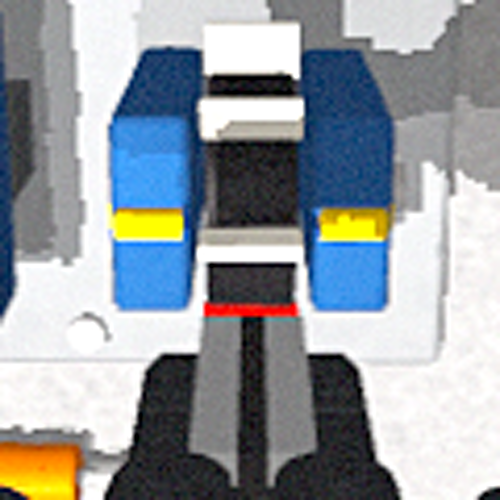

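Request:
send_rows:
  rows:
    - [-25,0,0,0,0,0,0]
    - [-50,0,5,0,0,0,0]
    - [-68,0,20,0,0,0,0]
    - [-70,0,45,0,0,0,0]
    - [-70,0,75,0,0,0,0]
    - [-70,0,97,0,0,0,0]
    - [-70,0,105,0,0,0,0]
    - [-70,0,105,0,0,0,0]
    - [-70,0,105,0,0,0,0]

```text
time: 8.8
eef_pos: [634.5, 39.0, 102.3]
tcp_rot: [0.0, 0.025, 1.0, -0.0]
contact_force: [0.1, 0.1, 0.4]
gripper_width: 0.2
```

Request:
send_rows:
  rows:
    - [8,0,0,0,0,0,0]
    - [17,0,0,0,0,0,0]
    - [26,0,0,0,0,0,0]
    - [34,0,0,0,0,0,0]
    - [40,0,0,0,0,0,0]
    - [44,0,0,0,0,0,0]
    - [48,0,0,0,0,0,0]
    - [52,0,0,0,0,0,0]
    - [56,0,0,0,0,0,0]

```text
time: 9.7
eef_pos: [577.3, 42.0, 101.4]
tcp_rot: [-0.001, 0.025, 1.0, -0.0]
contact_force: [1.1, 0.3, -0.1]
gripper_width: -0.1
```

Request:
send_rows:
  rows:
    - [6,0,0,0,0,0,0]
    - [12,0,0,0,0,0,0]
    - [18,0,0,0,0,0,0]
    - [24,0,0,0,0,0,0]
    - [32,0,0,0,0,0,0]
    - [40,0,0,0,0,0,0]
    - [44,0,0,0,0,0,0]
    - [44,0,0,0,0,0,0]

```text
time: 10.5
eef_pos: [533.6, 44.3, 101.7]
tcp_rot: [-0.0, 0.025, 1.0, 0.0]
contact_force: [0.0, 0.1, 0.1]
gripper_width: 0.2
```

Request:
send_rows:
  rows:
    - [0,0,-15,0,0,0,0]
    - [0,0,-40,0,0,0,0]
    - [-10,0,-70,0,0,0,0]
    - [-25,0,-100,0,0,0,0]
    - [-30,0,-105,0,0,0,0]
    - [-30,0,-105,0,0,0,0]
    - [-30,0,-105,0,0,0,0]

```text
time: 11.2
eef_pos: [563.5, 42.6, 206.0]
tcp_rot: [-0.001, 0.025, 1.0, -0.0]
contact_force: [-0.1, -0.3, 0.4]
gripper_width: -0.0
```

```bash
python3 -c "
from h import *
look('w6')
np.set_printoptions(precision=1,suppress=True)
n='wrist';M=T(n);s=spot_point(n,'button_top');print([(d['p'],W(M,d['centre'])) for d in s])
s=spot_in(n,'button');print([(d['p'],W(M,d['centre'])) for d in s])
im=cv2.imread('pics/w6.png');h=cv2.cvtColor(im,cv2.COLOR_BGR2HSV);m=(abs(h[...,0].astype(int)-65)<18)&(h[...,1]>120);m[:,300:]=0
k,l,st,c=cv2.connectedComponentsWithStats(m.astype('uint8'));i=1+np.argmax(st[1:,4]);print(st[i],c[i])
for p in [(577.7,-73.9,104),(578.7,-72.4,104)]: print(proj(n,M,p))"
```

```text
11.2 [563.5  42.6 206. ] [-0.1 -0.3  0.4]
 fin -90 [321.3 161.1]
 fin -45 [321.3 180.6]
 fin 0 [321.3 216.8]
 fin 45 [321.2 241.1]
 fin 90 [321.2 239. ]
 mark [296.4 210.2]
 mark [346.1 210.2]
  red 198 rows 210 218 col 320.7 row 214.5
  blue 589 rows 168 229 col 319.9 row 196.0
  yel 241 rows 206 213 col 322.5 row 209.2
[(0.63, array([574.9, -70.6, 105.2]))]
[(0.71, array([574.8, -71.4, 101.6]))]
[194 189  36  33 912] [211.7 204.8]
(np.float64(208.32597067982556), np.float64(207.49721183312627))
(np.float64(209.92926963810172), np.float64(208.34213754410317))
```

View pics/w6c.png

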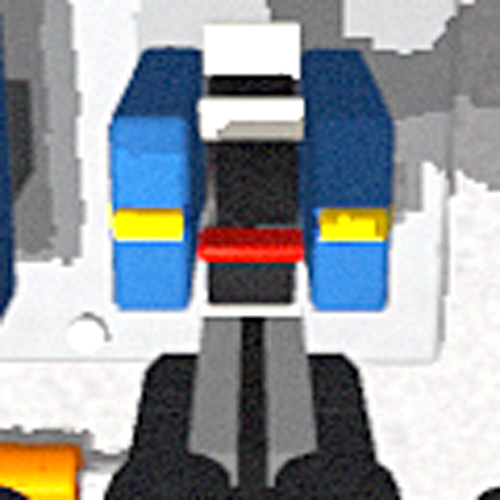

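Request:
send_rows:
  rows:
    - [-4,-25,0,0,0,0,0]
    - [-8,-55,0,0,0,0,0]
    - [-13,-85,5,0,0,0,0]
    - [-17,-107,25,0,0,0,0]
    - [-18,-113,55,0,0,0,0]
    - [-18,-113,85,0,0,0,0]
    - [-18,-113,105,0,0,0,0]
    - [-18,-113,114,0,0,0,0]
    - [-18,-113,114,0,0,0,0]
    - [-18,-113,114,0,0,0,0]

```text
time: 12.35
eef_pos: [577.1, -71.1, 93.3]
tcp_rot: [0.0, 0.025, 1.0, -0.0]
contact_force: [0.3, 0.8, -0.5]
gripper_width: -0.4
```

Request:
send_rows:
  rows:
    - [0,0,2,0,0,0,0]
    - [0,0,4,0,0,0,0]
    - [0,0,5,0,0,0,0]
    - [0,0,5,0,0,0,0]

```text
time: 12.75
eef_pos: [576.8, -71.0, 88.0]
tcp_rot: [0.0, 0.025, 1.0, 0.0]
contact_force: [0.7, -0.3, 0.1]
gripper_width: 0.2
```

Request:
send_rows:
  rows:
    - [0,0,2,0,0,0,0]
    - [0,0,4,0,0,0,0]
    - [0,0,4,0,0,0,0]

```text
time: 13.05
eef_pos: [576.3, -71.0, 83.4]
tcp_rot: [-0.0, 0.025, 1.0, -0.0]
contact_force: [-0.5, -0.2, 0.4]
gripper_width: -0.3
```

Request:
send_rows:
  rows:
    - [0,0,1.5,0,0,0,0]
    - [0,0,3,0,0,0,0]
    - [0,0,3,0,0,0,0]

```text
time: 13.35
eef_pos: [576.4, -71.1, 80.5]
tcp_rot: [-0.0, 0.025, 1.0, -0.0]
contact_force: [-0.2, 0.6, 0.2]
gripper_width: -0.1
```

Request:
send_rows:
  rows:
    - [0,0,1.5,0,0,0,0]
    - [0,0,3,0,0,0,0]
    - [0,0,3,0,0,0,0]

```text
time: 13.65
eef_pos: [576.8, -71.1, 77.9]
tcp_rot: [0.0, 0.025, 1.0, 0.0]
contact_force: [-0.4, 0.3, 2.3]
gripper_width: -0.0
```

Request:
send_rows:
  rows:
    - [0,0,1,0,0,0,0]
    - [0,0,2,0,0,0,0]
    - [0,0,2,0,0,0,0]

```text
time: 13.95
eef_pos: [576.8, -71.1, 75.9]
tcp_rot: [0.0, 0.025, 1.0, 0.0]
contact_force: [-1.0, 0.3, 3.1]
gripper_width: -0.1
```

Request:
send_rows:
  rows:
    - [0,0,1,0,0,0,0]
    - [0,0,2,0,0,0,0]
    - [0,0,3,0,0,0,0]
    - [0,0,3,0,0,0,0]

```text
time: 14.35
eef_pos: [576.8, -71.1, 72.9]
tcp_rot: [0.0, 0.025, 1.0, 0.0]
contact_force: [-2.1, -0.3, 3.9]
gripper_width: 0.3
```

Request:
send_rows:
  rows:
    - [0,0,1,0,0,0,0]
    - [0,0,2,0,0,0,0]
    - [0,0,2,0,0,0,0]

```text
time: 14.65
eef_pos: [576.8, -71.1, 70.9]
tcp_rot: [0.0, 0.025, 1.0, 0.0]
contact_force: [-1.1, 0.8, 6.1]
gripper_width: 0.0
```

Request:
send_rows:
  rows:
    - [0,0,1,0,0,0,0]
    - [0,0,1,0,0,0,0]
    - [0,0,1,0,0,0,0]

```text
time: 14.95
eef_pos: [576.8, -71.1, 70.6]
tcp_rot: [0.0, 0.025, 1.0, 0.0]
contact_force: [-2.8, 0.1, 8.8]
gripper_width: 0.3
```

Request:
send_rows:
  rows:
    - [0,0,1,0,0,0,0]
    - [0,0,1,0,0,0,0]
    - [0,0,1,0,0,0,0]

```text
time: 15.25
eef_pos: [576.9, -71.1, 70.6]
tcp_rot: [-0.0, 0.025, 1.0, 0.001]
contact_force: [-4.6, 0.6, 13.2]
gripper_width: -0.0
```

Request:
send_rows:
  rows:
    - [0,0,-3,0,0,0,0]
    - [0,0,-8,0,0,0,0]
    - [0,0,-16,0,0,0,0]
    - [0,0,-30,0,0,0,0]
    - [0,0,-60,0,0,0,0]
    - [10,30,-95,0,0,0,0]
    - [18,70,-125,0,0,0,0]
    - [18,100,-135,0,0,0,0]
    - [18,113,-138,0,0,0,0]
    - [18,113,-138,0,0,0,0]
    - [18,113,-138,0,0,0,0]

```text
time: 16.35
eef_pos: [563.5, 40.7, 205.7]
tcp_rot: [-0.001, 0.026, 1.0, -0.001]
contact_force: [-0.6, -0.4, 0.3]
gripper_width: -0.1
```

```bash
python3 -c "
from h import *
look('w7')
im=cv2.imread('pics/w7.png');h=cv2.cvtColor(im,cv2.COLOR_BGR2HSV);m=(abs(h[...,0].astype(int)-65)<18)&(h[...,1]>120);m[:,300:]=0
k,l,st,c=cv2.connectedComponentsWithStats(m.astype('uint8'));i=1+np.argmax(st[1:,4]);print(st[i],c[i])
np.set_printoptions(precision=1,suppress=True)
M=T('scene');capture('scene')
for t in ['driver','tape','battery','spray','mug']:
  for d in spot_in('scene',t)[:1]: print(t,W(M,d['centre']))
"
```

```text
16.35 [563.5  40.7 205.7] [-0.6 -0.4  0.3]
 fin -90 [323.2 161.1]
 fin -45 [323.4 180.6]
 fin 0 [323.4 216.7]
 fin 45 [323.2 241.1]
 fin 90 [323.1 239. ]
 mark [298.4 210.1]
 mark [348.2 210.2]
  red 200 rows 210 218 col 322.8 row 214.5
  blue 566 rows 168 229 col 322.5 row 195.8
  yel 241 rows 206 213 col 324.5 row 209.2
[196 189  36  33 910] [213.64615385 204.81538462]
tape [ 583.6 -184.2   31.8]
mug [ 664.1 -478.2   55.8]
```

View pics/w7.png

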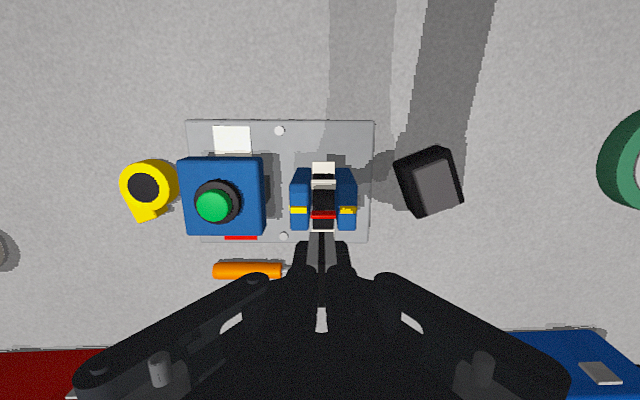

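The red fin is at (323, 214) between the yellow marks at (298, 210) and (348, 210). The button is up again at (213, 205), its blob the same size as before the press. The tape, battery and driver haven't moved.

```bash
python3 -c "
from rig import *
print(finish_job())"
```

```text
the job is handed in; nothing more can be done
None
```

The stamp is set and the tag stamped, and I handed the job in at about 16.5 s of the 51 s allowed.

- **Wheel:** It started two clicks short. I flicked it forward twice with the closed fingertips, one click at a time. Pictures after each flick showed first the red fin at 45° behind the top, then the red fin straight up between the yellow marks.
- **Button:** I then pressed it fully down. The tool met it at about 79 mm and stopped at 70.6 mm, roughly 8 mm of travel, with the force rising to 13 N at the stop. After release it came up again, and in the picture it looked the same as before the press.
- **Last checks:** The red fin was still up, the robot was clear of everything, and the force read about zero. The tape and mug measured where they were at the start, and the battery and screwdriver looked untouched in the wrist picture. The last network look reported nothing for the battery, screwdriver and spray can, and I did not look for the saw. The arm never went near the spray can or the saw.
- **Disagreement:** The closed fingertips appeared about 20 mm above the TCP, not 14 mm ahead of it as described. I went by the pictures and the touch instead.

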